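Cork a bead vial in the hand press

ROBOT

A 6-joint arm with a two-finger parallel gripper is mounted at the origin on the work surface. World frame = base frame: x ahead of the robot, y to its left, z up, the work surface at z = 0. Lengths are in m, angles in rad, forces in N, time in s.
With the tool pointing down it reaches from about 0.35 to 0.85 m from the base axis. Payload 8.1 kg.
Tool frame: the origin (TCP) lies midway between the tips of the shut fingers; the grasp point (between the pads) lies 19 mm behind it; z points along the fingers, y is the line along which they close (so a half turn about z gives the same grasp; the last joint's range is limited). The gripper opens to 93 mm and grips with 3 to 60 N. Pads are 15 mm wide; open, the fingers measure 128 mm over their backs; the gripper's body (75 mm by 188 mm) begins 65 mm behind the grasp point.
Start: joints at [1.192, 0.13, 1.488, -0, 1.523, -0.085], TCP at [0.174, 0.574, 0.219] pointing down, gripper open.
Joint ranges: [-2.96, 2.96], [-0.89, 2.26], [0.02, 2.5], [-1.34, 4.48], [0, 2.73], [-2.66, 2.66]. Speed limits (rad/s): [2.39, 2.39, 2.79, 3.14, 3.14, 3.14].

INTERFACE

Orientations are given as a rotation vector (axis times angle).
In Python, from plant import read_state, read_camera, get_calibration, close_job gives the robot as it stands.
- The arm moves only by the shell command python3 -m crank 'ROWS' [FORCE]. ROWS is JSON, a list that holds one entry, the list of rows, each a list of 7 numbers: the gripper's target within -1 to 1 (fully open at 1, half-way at 0, shut at -1), then the shift along the tool's x, y, z as a fraction of full scale, then the turn, a rotation vector about the tool's x, y, z as a fraction of full scale. In form: [[[grip, x, y, z, rx, ry, rz], ...]]. A call has exactly 5 rows; each row is the pose to reach, as a shift and turn from the pose commanded when the call began, along the tool's axes at that moment; what a row does not reach only later rows make up. Full scale, the value 1, is 0.5 m for a shift and 90 degrees for a turn. A row lasts 1/8 s, in which the tool goes at most 62.5 mm and 10.7 degrees, less where a joint would pass 70% of its speed; a pose out of reach is approached as far as the arm can. A call with a number of a shift or a turn outside -1 to 1 is refused whole. A call with a gripper value outside its range is refused whole. The fingers move at their own pace and stop on an object; FORCE is the grip in N (left out, the last holds). Time passes only in rows, so rows that repeat a pose let the fingers close, or fill a call up. It gives the time, the measured TCP pose, the force, the opening and the grip force at its end, in the units of the state.
- read_state(): the state, without advancing time (a new reading comes with each control period).
- read_camera(name): name is "side" or "top" or "wrist"; returns the picture (384x512x3 uint8, red, green, blue); there is no depth.
- get_calibration(name): a dict with "fx", "fy", "cx", "cy" (pixels), "dist_coeffs" ([k1, k2, p1, p2, k3] as OpenCV has them; the pictures are not rectified), "eye" and "orientation" of the camera in the world; the wrist camera has in their place "mount" (4x4, takes a point from camera to tool coordinates, whose origin is the TCP and whose axes are the flange's). Camera axes: x right, y down, z forward; pixel columns grow to the right and rows downward; lengths in m; the calibration is good to about 2 mm. A picture is of the moment at which its call begins: read the wrist's pose just before it. get_calibration takes no time and is no camera call.
- close_job(): hands the job in; it is judged then, once.
The state is a dict: "t": time; "q": joint angles; "dq": joint speeds; "joint_torque": joint torques, N m; "tool_pos": TCP position; "orientation": TCP orientation; "force": force on the tool from outside, world axes, zero at the start; "wrist_torque": the same for the moment, N m; "opening": finger opening in m; "gripper_force": force on a finger pad.
Only numpy, scipy, OpenCV 4.12 (cv2) and the standard library are available. Lean on these libraries where they do the work, as an engineer would, in place of code of your own. Each camera call takes 0.05 s, during which the arm holds its last target. There are 200 camera calls.

TASK

Take the paddle from its rest and with its blade gently roll the corked bead vial along the track until it drops into the nest of the hand press, without touching the vial by hand or ramming it. Then lay the paddle back on its rest, and turn the flywheel by its handle exactly one full turn clockwise (seen from above), back to the pointer, so that the ram presses the cork home. Leave the other things on the table where they are.

Things in the scene. Friction and masses are not known exactly. Their poses are not given: they have to be found in the camera images.
- press: Hand press for corking bead vials, fixed to the table. Origin on the table top under the middle of its nest, z up. +y runs along its track, away from the nest; the drive housing with the flywheel stands on the -x side (x -75 to -197, y -56 to +56 mm, top 60 mm). All heights are above the table.
- track (a point): Middle of the track's bed, on its level top (height 20 mm), 125 mm from the nest's middle along the press's y; axes as the press. Dark bed 74 mm wide (x), from press y = +18 to +232 mm, between a near rail on the -x side (top 25 mm) and a far rail (top 32 mm); a chock 27 mm high closes its outer end.
- nest (a point): Middle of the nest's level floor, height 16 mm, a pocket 4 mm lower than the bed at the track's end, press y = +18 to -24 mm, closed by an end stop (top 44 mm) beyond it and a backing wall on the +x side (x = +37, top 56 mm, reaching to y = +34). A vial in it lies with its axis between y = -8 and +7 mm, at height 32 mm.
- wheel (a point): Centre of the flywheel's top face, height 76 mm, at press x = -130, y = 0. The wheel lies flat on the housing, 110 mm across, axis upright. It drives a ram 40 mm wide out of the housing towards +x over the nest: 20.5 mm out at half a turn, home again after a full turn. At rest the ram's face is at x = -60 mm, clear of the cork.
- vial: Clear corked vial full of beads, lying across the track with its axis along the press's x; 32 mm in diameter, glass part 70 mm long, about 85 g in all. Origin at the middle of the glass part, on its axis (36 mm above the table on the bed). Its x is its length, cork at the -x end, towards the housing; y and z turn as it rolls. Slight rolling resistance.
- stopper (a joint): How far the cork (17 mm in diameter, at first standing 14 mm out of the vial) has been pressed in: 0 at the start, 0.009 m at its limit; it stays where it is left and takes about 3 N to move. A full stroke of the ram presses it about 7.5 mm.
- crank (a joint): Angle of the flywheel in rad, growing clockwise seen from above; 0 (within 0.12 at the start) is home, the handle over the steel pointer on the housing's -y side; one full clockwise turn is 6.283. It turns on past home if pushed, stays where it is left, needs about 3 to 5 N at the handle.
- knob_top (a point): Centre of the top of the flywheel's upright wooden handle, 18 mm in diameter, 44 mm high (from 80 to 124 mm above the table), 40 mm from the wheel's axis; the handle spins freely on its pin, so it can be held tightly and carried round without turning the hand.
- paddle: Wooden paddle, about 90 g: a straight handle 18 mm wide (y) and 16 mm high, from x = -90 to +105 mm, with an upright white blade across its +x end: 56 mm wide (y), 6 mm thick, front face at x = +111 mm, from 34 mm below the handle's underside to 16 mm above it. Origin on the handle's underside between the two cradles; z up.
- rest: Low wooden rest for the paddle, fixed to the table: base 144 x 80 mm, 8 mm high, with two cradle plates 12 mm thick at x = +55 and -55 mm, their tops 60 mm above the table (the handle's underside lies there), each with two horns 12 mm higher, 44 mm apart, either side of the handle. Origin at the centre of the base on the table top; x along the handle, +x the end where the blade hangs at the start.
- jar_stack: Bystander: four clear screw jars stacked in one column, 53 mm across, 96 mm high, origin under its middle.
- jug: Bystander: white plastic cup-shaped jug, 84 mm across, 105 mm high, origin under its middle.
- bowl: Bystander: small white bowl, 76 mm across, 34 mm high, origin under its middle.
- brooch: Bystander: dark metal flower brooch, 45 mm across, 16 mm high, origin under its middle.
- wire_coil: Bystander: flat coil of copper wire, 72 mm across, 16 mm high, origin under its middle.
- brush: Bystander: brush 160 mm long, lying flat, lying with its handle to its own -x.
- glue_jar: Bystander: closed glass jar, 52 mm across, 55 mm high, origin under its middle.
Not all that is in view belongs to the job. What is shaped like the vial but green, orange or pink is not meant.

How it is judged:
By the outcome, as a careful person would: the job done as asked, in the order asked, and still so for the second after the job is handed in, with the robot touching nothing.
It also fails if it takes over 72 s, if anything falls off the work surface, if the arm or the gripper's body presses on something with over 40 N, if the wrist force passes 120 N, or if a joint passes its speed limit or range.

## Working session

There is one attempt and no reset: what is moved stays moved. The work goes in short steps, Python scripts to look and compute and a shell command to move; the robot and the scene stay as the last step left them, time stands still between calls to the robot, and variables do not carry over. Pictures are saved under pics/ and viewed, at most 10 in all, crops included, and the job is handed in when it is done.

```bash
ls; mkdir -p pics
python3 - <<'E'
from plant import *
import cv2,numpy as np
s=read_state(); print(s['t'],s['tool_pos'],s['orientation'],s['opening'])
for n in ("top","side","wrist"):
    im=read_camera(n); cv2.imwrite(f'pics/{n}0.png',im[:,:,::-1]); c=get_calibration(n); print(n,c)
a=cv2.imread('pics/top0.png');cv2.imwrite('pics/top0b.png',cv2.resize(a,(800,600),interpolation=cv2.INTER_CUBIC))
E
```

```text
pics
0.0 [0.17353277 0.57377356 0.21760228] [-4.59802726e-01 -3.10733345e+00  2.73796033e-03] 0.0929696092528825
top {'fx': 407.4003558737037, 'fy': 407.4003558737037, 'cx': 246.61501013900485, 'cy': 195.80781043691425, 'dist_coeffs': array([-0.10693212,  0.        ,  0.        ,  0.        ,  0.        ]), 'eye': array([0.47813548, 0.02357107, 1.35122906]), 'orientation': array([-2.1928038 ,  2.16796824, -0.0719986 ])}
side {'fx': 363.78330058830875, 'fy': 363.78330058830875, 'cx': 255.10830835991572, 'cy': 191.40124371740808, 'dist_coeffs': array([-0.06591634,  0.        ,  0.        ,  0.        ,  0.        ]), 'eye': array([0.29344734, 0.59231422, 0.73182885]), 'orientation': array([-0.58279875,  2.69317217, -1.10196606])}
wrist {'fx': 336.7714132941662, 'fy': 336.7714132941662, 'cx': 251.34416984912463, 'cy': 193.99869561595693, 'dist_coeffs': array([-0.08842236,  0.        ,  0.        ,  0.        ,  0.        ]), 'mount': array([[ 6.53646544e-06, -9.62531019e-01, -2.71171600e-01,
         7.69060524e-02],
       [ 9.99999882e-01, -1.25325520e-04,  4.68950898e-04,
         1.08705170e-04],
       [-4.85364508e-04, -2.71171571e-01,  9.62530905e-01,
        -1.65962388e-01],
       [ 0.00000000e+00,  0.00000000e+00,  0.00000000e+00,
         1.00000000e+00]])}
```

View pics/top0b.png

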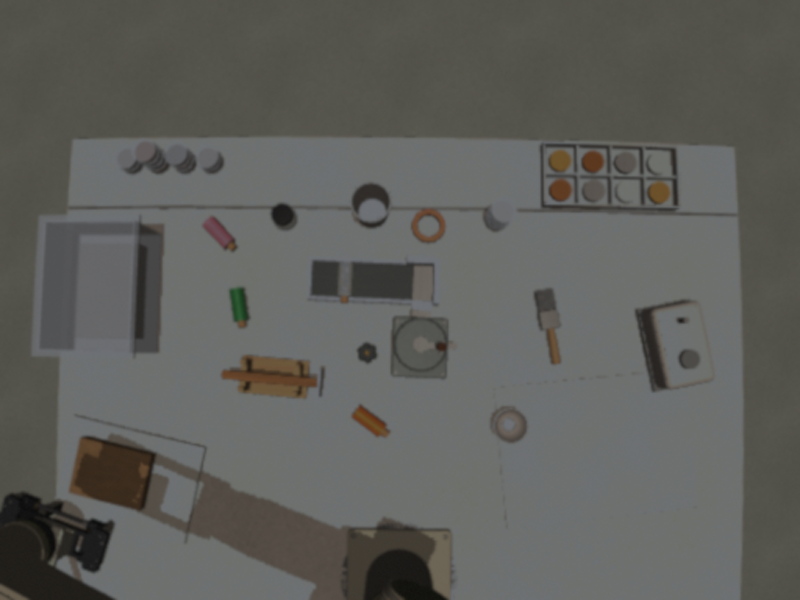

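View pics/side0.png

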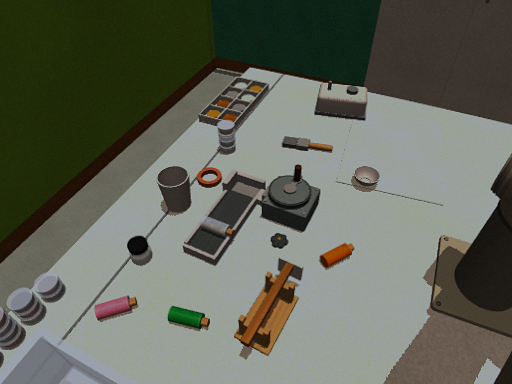

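```bash
cat > h.py <<'E'
from plant import *
import cv2,numpy as np
from scipy.spatial.transform import Rotation as R
def cam(n,s=None):
    c=get_calibration(n); K=np.array([[c['fx'],0,c['cx']],[0,c['fy'],c['cy']],[0,0,1]]); D=np.array(c['dist_coeffs'])
    if n=='wrist':
        T=np.eye(4);T[:3,:3]=R.from_rotvec(s['orientation']).as_matrix();T[:3,3]=s['tool_pos'];T=T@c['mount']; return K,D,T[:3,:3],T[:3,3]
    return K,D,R.from_rotvec(c['orientation']).as_matrix(),np.array(c['eye'])
def pix2w(C,uv,z):
    K,D,Rm,e=C; uv=np.array(uv,float).reshape(-1,1,2); z=np.broadcast_to(z,len(uv))
    p=cv2.undistortPoints(uv,K,D).reshape(-1,2); d=np.c_[p,np.ones(len(p))]@Rm.T
    return e+d*((z-e[2])/d[:,2])[:,None]
def w2pix(C,P):
    K,D,Rm,e=C; r=cv2.Rodrigues(Rm.T)[0]
    return cv2.projectPoints(np.array(P,float).reshape(-1,1,3),r,-Rm.T@e,K,D)[0].reshape(-1,2)
def shot(name,fn):
    s=read_state(); im=read_camera(name); cv2.imwrite(f'pics/{fn}.png',im[:,:,::-1]); return s,im
def rows(s,pos,yaw=None):
    "fractions from current measured pose to a tool-down pose; yaw=world angle of tool y axis"
    M=R.from_rotvec(s['orientation']); d=M.inv().apply(np.array(pos)-s['tool_pos'])/0.5
    out=[d.round(4)]
    if yaw is not None:
        y=np.array([np.cos(yaw),np.sin(yaw),0]); z=np.array([0,0,-1.]); 
        best=min((R.from_matrix(np.c_[np.cross(k*y,z),k*y,z]) for k in(1,-1)),key=lambda G:(M.inv()*G).magnitude())
        out.append(((M.inv()*best).as_rotvec()/(np.pi/2)).round(4))
    return out
E
python3 - <<'E'
from h import *
s=read_state();print(R.from_rotvec(s['orientation']).as_matrix().round(3))
C=cam('top')
q={'trackL':(310,280,.02),'nest':(424,282,.016),'vial':(345,278,.05),'wheel':(420,344,.076),'knob':(440,346,.124),'padtail':(222,375,.07),'padhead':(317,381,.07),'restA':(241,355,.05),'restB':(307,398,.008),'jug':(371,203,.1),'coil':(428,225,.01),'stack':(499,214,.09),'brooch':(367,352,.01),'green':(239,307,.02),'orange':(370,420,.02)}
for k,(u,v,z) in q.items(): print(k,pix2w(C,[(u/1.5625,v/1.5625)],z)[0].round(3))
E
```

```text
[[-0.957  0.29  -0.001]
 [ 0.29   0.957 -0.001]
 [ 0.    -0.001 -1.   ]]
trackL [0.629 0.194 0.02 ]
nest [ 0.628 -0.047  0.016]
vial [0.631 0.117 0.05 ]
wheel [ 0.496 -0.037  0.076]
knob [ 0.492 -0.073  0.124]
padtail [0.429 0.362 0.07 ]
padhead [0.42  0.169 0.07 ]
restA [0.469 0.329 0.05 ]
restB [0.381 0.197 0.008]
jug [0.776 0.064 0.1  ]
coil [ 0.751 -0.055  0.01 ]
stack [ 0.759 -0.194  0.09 ]
brooch [0.479 0.072 0.01 ]
green [0.57  0.343 0.02 ]
orange [0.338 0.063 0.02 ]
```

Run:
```python
from h import *
print(rows(read_state(),[0.44,0.27,0.25],0))
```

```text
[array([-0.686 , -0.4275, -0.0638]), array([-8.00e-04,  5.00e-04,  8.13e-01])]
```

```bash
python3 -m crank '[[[1,-0.137,-0.085,-0.064,0,0,0.11],[1,-0.26,-0.16,-0.064,0,0,0.22],[1,-0.38,-0.24,-0.064,0,0,0.33],[1,-0.5,-0.31,-0.064,0,0,0.44],[1,-0.6,-0.37,-0.064,0,0,0.55]]]' 30
python3 - <<'E'
from h import *
print(rows(read_state(),[0.44,0.27,0.25],0))
E
```

```text
t: 0.78
tool_pos: [0.3783, 0.3419, 0.2504]
orientation: [1.726, 2.625, 0.0]
force: [0.4, 0.3, 0.0]
opening: 0.0931
gripper_force: 0.0
[array([-0.1809,  0.0563,  0.0008]), array([ 2.000e-04, -1.000e-04,  2.595e-01])]
```

```bash
python3 -m crank '[[[1,-0.09,0.03,0,0,0,0.1],[1,-0.181,0.056,0,0,0,0.2],[1,-0.181,0.056,0,0,0,0.26],[1,-0.181,0.056,0,0,0,0.26],[1,-0.181,0.056,0,0,0,0.26]]]'
python3 - <<'E'
from h import *
import pickle
s,im=shot('wrist','w1'); pickle.dump(s,open('s1.pkl','wb'))
im=np.clip(255*(im/255.)**0.6,0,255).astype(np.uint8)
cv2.imwrite('pics/w1b.png',cv2.resize(im,(800,600),interpolation=cv2.INTER_CUBIC)[:,:,::-1])
E
```

```text
t: 1.4
tool_pos: [0.439, 0.2722, 0.2503]
orientation: [-2.213, -2.23, 0.0]
force: [0.2, -0.4, -0.2]
opening: 0.0927
gripper_force: 0.0
```

View pics/w1b.png

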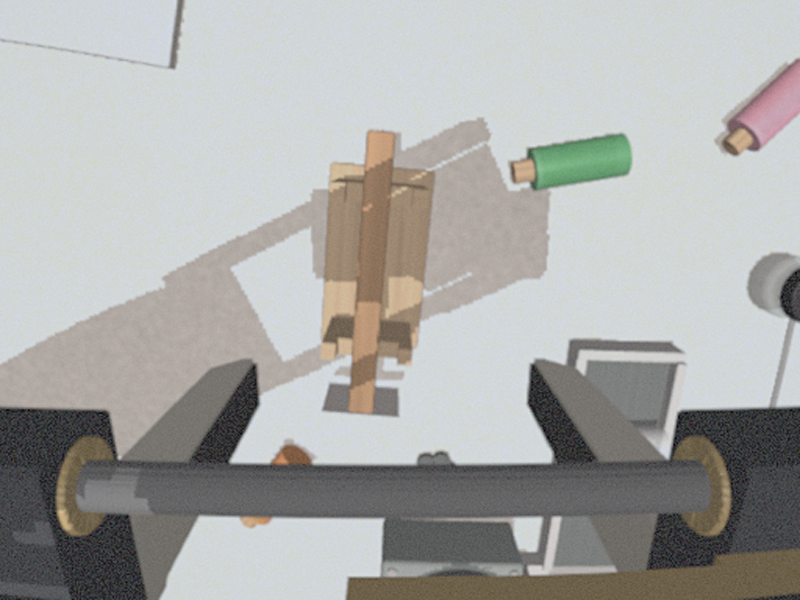

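Run:
```python
from h import *
import pickle
s=pickle.load(open('s1.pkl','rb')); C=cam('wrist',s); print(s['q'].round(3) if hasattr(s['q'],'round') else s['q'])
P=pix2w(C,np.array([(381,131),(361.5,413),(325,412),(399,416)])/1.5625,.076); print(P.round(4))
d=P[1]-P[0];print(np.linalg.norm(d),np.degrees(np.arctan2(d[1],d[0])))
# rest base outline
Q=pix2w(C,np.array([(331,164),(434,171),(321,358),(413,363)])/1.5625,[.072,.072,.072,.072]);print(Q.round(4))
```

```text
[ 0.456 -0.108  1.671  0.     1.579  0.448]
[[0.4294 0.3632 0.076 ]
 [0.4158 0.1702 0.076 ]
 [0.3896 0.1707 0.076 ]
 [0.4427 0.1681 0.076 ]]
0.19348046391634482 -94.05104860518648
[[0.3975 0.343  0.072 ]
 [0.4632 0.339  0.072 ]
 [0.3875 0.2107 0.072 ]
 [0.4521 0.2075 0.072 ]]
```

Run:
```python
from h import *
print(rows(read_state(),[0.56,0.015,0.35],0))
```

```text
[array([-0.5165,  0.2382, -0.1994]), array([-0.0001,  0.    ,  0.0047])]
```

```bash
python3 -m crank '[[[1,-0.12,0.05,-0.05,0,0,0],[1,-0.23,0.11,-0.1,0,0,0],[1,-0.34,0.16,-0.15,0,0,0],[1,-0.45,0.21,-0.2,0,0,0],[1,-0.51,0.24,-0.2,0,0,0]]]' ;python3 -m crank '[[[1,0,0,0,0,0,0],[1,0,0,0,0,0,0],[1,0,0,0,0,0,0],[1,0,0,0,0,0,0],[1,0,0,0,0,0,0]]]'
python3 - <<'E'
from h import *
import pickle
s,im=shot('wrist','w2'); pickle.dump(s,open('s2.pkl','wb'))
im=np.clip(255*(im/255.)**0.6,0,255).astype(np.uint8)
cv2.imwrite('pics/w2b.png',cv2.resize(im,(800,600),interpolation=cv2.INTER_CUBIC)[:,:,::-1])
E
```

```text
t: 2.08
tool_pos: [0.5617, 0.0162, 0.3527]
orientation: [2.212, 2.227, 0.003]
force: [0.5, 0.3, -0.0]
opening: 0.0929
gripper_force: 0.0
t: 2.7
tool_pos: [0.5603, 0.0182, 0.3505]
orientation: [2.215, 2.228, 0.0]
force: [0.1, -0.6, 1.0]
opening: 0.093
gripper_force: 0.0
```

View pics/w2b.png

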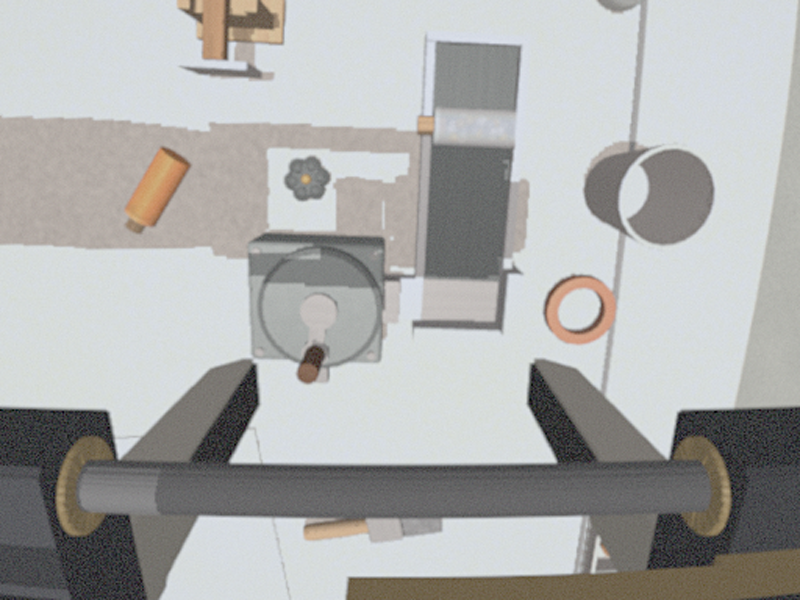

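Run:
```python
from h import *
import pickle
s=pickle.load(open('s2.pkl','rb')); C=cam('wrist',s)
f=lambda uv,z:pix2w(C,np.array(uv,float)/1.5625,z).round(4)
print('bed corners TL TR BL BR',f([(434,42),(521,47),(425,275),(503,277)],.02))
print('wheel',f([(320,309),(320,313)],.076),'knobtop',f([(308,374)],.124),'knobbase',f([(316,349)],.08))
print('house top corners',f([(249,241),(384,237),(382,361),(252,358)],.06))
print('vial ends axis z',f([(436,125),(515,128)],.036),'top/bot edge silhouettes',f([(470,107),(470,147)],.036))
print('coil',f([(581,309)],.01),'brooch',f([(307,178)],.01))
# refine wheel circle from gray
g=cv2.cvtColor(cv2.imread('pics/w2.png'),cv2.COLOR_BGR2GRAY); crop=cv2.resize(g[140:260,150:350],(800,480),interpolation=cv2.INTER_CUBIC)
im=cv2.imread('pics/w2b.png')[20:340,390:560]; cv2.imwrite('pics/w2c.png',cv2.resize(im,None,fx=1.8,fy=1.8,interpolation=cv2.INTER_CUBIC))
```

```text
bed corners TL TR BL BR [[ 0.5938  0.1926  0.02  ]
 [ 0.6709  0.1899  0.02  ]
 [ 0.59   -0.0174  0.02  ]
 [ 0.6659 -0.0188  0.02  ]]
wheel [[ 0.4955 -0.0357  0.076 ]
 [ 0.4953 -0.0394  0.076 ]] knobtop [[ 0.4908 -0.0765  0.124 ]] knobbase [[ 0.4913 -0.0715  0.08  ]]
house top corners [[ 0.4323  0.0215  0.06  ]
 [ 0.551   0.0253  0.06  ]
 [ 0.5494 -0.0906  0.06  ]
 [ 0.4276 -0.0887  0.06  ]]
vial ends axis z [[0.5959 0.1208 0.036 ]
 [0.6655 0.1194 0.036 ]] top/bot edge silhouettes [[0.6252 0.1364 0.036 ]
 [0.6264 0.1024 0.036 ]]
coil [[ 0.7501 -0.0536  0.01  ]] brooch [[0.4774 0.0736 0.01  ]]
```

View pics/w2c.png

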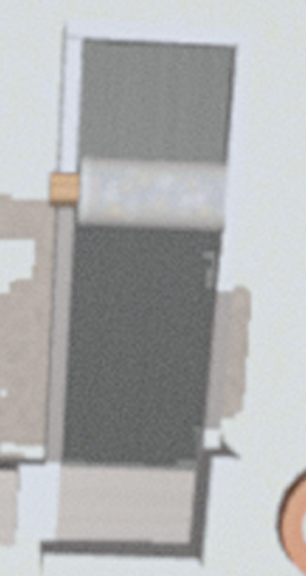

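Run:
```python
from h import *
print(rows(read_state(),[0.423,0.274,0.15],np.radians(-4.05)))
```

```text
[array([ 0.5135, -0.2719,  0.4009]), array([0.0001, 0.    , 0.0486])]
```

```bash
python3 -m crank '[[[1,0.12,-0.06,0.05,0,0,0.02],[1,0.23,-0.12,0.1,0,0,0.049],[1,0.34,-0.18,0.18,0,0,0.049],[1,0.44,-0.23,0.26,0,0,0.049],[1,0.514,-0.272,0.34,0,0,0.049]]]'; python3 -m crank '[[[1,0,0,0.061,0,0,0],[1,0,0,0.061,0,0,0],[1,0,0,0.061,0,0,0],[1,0,0,0.061,0,0,0],[1,0,0,0.061,0,0,0]]]'
python3 - <<'E'
from h import *
s=read_state();print(s['force'],rows(s,[0.423,0.274,0.052],np.radians(-4.05)))
E
```

```text
t: 3.38
tool_pos: [0.4327, 0.2572, 0.1978]
orientation: [2.299, 2.14, 0.003]
force: [1.2, 0.5, 0.2]
opening: 0.0929
gripper_force: 0.0
t: 4.0
tool_pos: [0.4345, 0.2554, 0.169]
orientation: [2.301, 2.138, 0.003]
force: [-0.7, 0.7, 0.7]
opening: 0.0929
gripper_force: 0.0
[-0.73233997  0.6815974   0.71410946] [array([ 0.0352, -0.0262,  0.234 ]), array([ 0.0013, -0.0007, -0.0017])]
```

```bash
python3 -m crank '[[[1,0.035,-0.026,0.06,0.001,0,-0.002],[1,0.035,-0.026,0.12,0.001,0,-0.002],[1,0.035,-0.026,0.18,0.001,0,-0.002],[1,0.035,-0.026,0.22,0.001,0,-0.002],[1,0.035,-0.026,0.234,0.001,0,-0.002]]]'; python3 -m crank '[[[1,0,0,0,0,0,0],[-1,0,0,0,0,0,0],[-1,0,0,0,0,0,0],[-1,0,0,0,0,0,0],[-1,0,0,0,0,0,0]]]' 40;  python3 - <<'E'
from h import *
s=read_state();print(s['force'],s['opening'],s['gripper_force'],rows(s,[0.423,0.274,0.052],np.radians(-4.05)))
E
```

```text
t: 4.62
tool_pos: [0.4213, 0.2733, 0.0497]
orientation: [-2.296, -2.142, 0.004]
force: [-0.5, 0.2, 0.4]
opening: 0.0934
gripper_force: 0.0
t: 5.25
tool_pos: [0.4219, 0.2739, 0.0508]
orientation: [-2.296, -2.143, 0.001]
force: [0.4, 0.3, -0.4]
opening: 0.0575
gripper_force: 0.0
[ 0.41103096  0.34737945 -0.39905924] 0.05745485715727184 0.0 [array([ 0.0004,  0.0022, -0.0023]), array([-0.0008, -0.0001,  0.0009])]
```

```bash
python3 -m crank '[[[-1,0,0,0,0,0,0],[-1,0,0,0,0,0,0],[-1,0,0,0,0,0,0],[-1,0,0,0,0,0,0],[-1,0,0,0,0,0,0]]]'; python3 -m crank '[[[-1,0,0,0,0,0,0],[-1,0,0,0,0,0,0],[-1,0,0,-0.02,0,0,0],[-1,0,0,-0.05,0,0,0],[-1,0,0,-0.1,0,0,0]]]';  python3 - <<'E'
from h import *
s=read_state();print(s['t'],s['force'],s['opening'],s['gripper_force'],rows(s,[0.633,0.274,0.10],np.radians(-1.2)))
E
```

```text
t: 5.88
tool_pos: [0.4218, 0.2738, 0.0506]
orientation: [-2.296, -2.143, 0.002]
force: [0.9, -0.1, -0.5]
opening: 0.0178
gripper_force: 40.0
t: 6.5
tool_pos: [0.4215, 0.2736, 0.1014]
orientation: [-2.296, -2.142, 0.003]
force: [0.1, -0.1, -0.7]
opening: 0.0172
gripper_force: 40.0
6.5 [ 0.07089836 -0.11568419 -0.66929253] 0.017246116163026834 39.992265701293945 [array([0.03  , 0.422 , 0.0019]), array([-0.0015,  0.0002, -0.0307])]
```

```bash
python3 -m crank '[[[-1,0,0.07,-0.01,0,0,-0.015],[-1,0.01,0.16,-0.01,0,0,-0.031],[-1,0.02,0.25,-0.01,0,0,-0.031],[-1,0.03,0.34,-0.01,0,0,-0.031],[-1,0.04,0.4,0,0,0,-0.031]]]'; python3 -m crank '[[[-1,0,0.02,0,0,0,0],[-1,0,0.022,0,0,0,0],[-1,0,0.022,0,0,0,0],[-1,0,0.022,0,0,0,0],[-1,0,0.022,0,0,0,0]]]';  python3 - <<'E'
from h import *
s,im=shot('top','t3');print(s['t'],s['force'],s['opening'],rows(s,[0.633,0.269,0.051],np.radians(-1.2)))
im2=read_camera('side')
f=lambda a:np.clip(255*(a/255.)**0.6,0,255).astype(np.uint8)
a=cv2.resize(f(im)[140:220,140:300],(480,240),interpolation=cv2.INTER_CUBIC);b=cv2.resize(f(im2)[120:280,120:320],(480,384)[:2],interpolation=cv2.INTER_CUBIC)
cv2.imwrite('pics/t3b.png',np.vstack([a,b[:350]])[:,:,::-1])
E
```

```text
t: 7.12
tool_pos: [0.6254, 0.2799, 0.1022]
orientation: [2.245, 2.198, 0.002]
force: [-0.2, 0.7, -1.0]
opening: 0.0175
gripper_force: 40.0
t: 7.75
tool_pos: [0.6333, 0.2799, 0.1007]
orientation: [-2.243, -2.198, 0.001]
force: [-0.5, 0.5, -1.1]
opening: 0.0174
gripper_force: 40.0
7.75 [-0.51746362  0.50668599 -1.13622501] 0.017378899356613683 [array([-0.0219, -0.0001,  0.0993]), array([-0.0009, -0.0001,  0.0006])]
```

View pics/t3b.png

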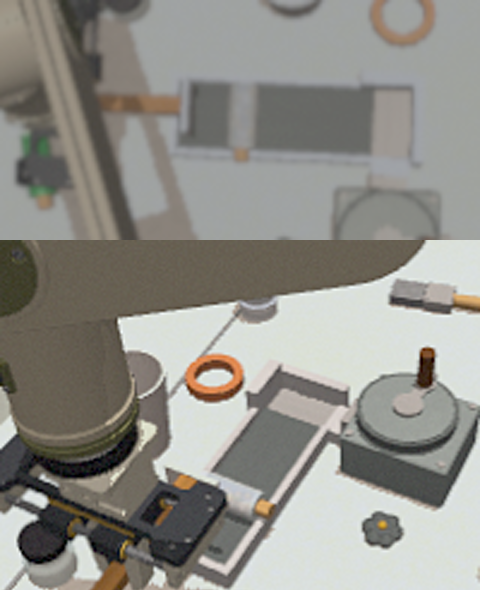

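```bash
python3 -m crank '[[[-1,-0.022,0,0,0,0,0],[-1,-0.022,0,0.02,0,0,0],[-1,-0.022,0,0.05,0,0,0],[-1,-0.022,0,0.08,0,0,0],[-1,-0.022,0,0.099,0,0,0]]]'; python3 -m crank '[[[-1,0,0,0,0,0,0],[-1,0,0,0,0,0,0],[-1,-0.002,0,0,0,0,0],[-1,-0.006,0,0,0,0,0],[-1,-0.01,0,0,0,0,0]]]';  python3 - <<'E'
from h import *
s=read_state();print(s['t'],s['force'],s['wrist_torque'],rows(s,[0.630,0.165,0.051],np.radians(-1.2)))
E
```

```text
t: 8.48
tool_pos: [0.6324, 0.2685, 0.0484]
orientation: [-2.242, -2.197, 0.005]
force: [-0.6, 0.1, -0.4]
opening: 0.0177
gripper_force: 40.0
t: 9.1
tool_pos: [0.6335, 0.2636, 0.0511]
orientation: [-2.243, -2.198, 0.001]
force: [0.6, -0.2, -0.7]
opening: 0.0174
gripper_force: 40.0
9.1 [ 0.60379952 -0.18071094 -0.7093881 ] [-0.09723554  0.0987674   0.02714617] [array([-0.1973, -0.003 ,  0.0002]), array([-0.0007, -0.0001,  0.0003])]
```

```bash
for i in 1; do python3 -m crank '[[[-1,-0.006,0,0,0,0,0],[-1,-0.012,0,0,0,0,0],[-1,-0.018,0,0,0,0,0],[-1,-0.023,0,0,0,0,0],[-1,-0.028,0,0,0,0,0]]]'; python3 -m crank '[[[-1,-0.005,0,0,0,0,0],[-1,-0.01,0,0,0,0,0],[-1,-0.016,0,0,0,0,0],[-1,-0.022,0,0,0,0,0],[-1,-0.028,0,0,0,0,0]]]'; python3 -m crank '[[[-1,-0.006,0,0,0,0,0],[-1,-0.012,0,0,0,0,0],[-1,-0.018,0,0,0,0,0],[-1,-0.024,0,0,0,0,0],[-1,-0.03,0,0,0,0,0]]]';done
python3 - <<'E'
from h import *
s,im=shot('side','p4');print(s['t'],s['force'],s['wrist_torque'],rows(s,[0.630,0.165,0.051],np.radians(-1.2)))
im3=read_camera('top')
f=lambda a:np.clip(255*(a/255.)**0.6,0,255).astype(np.uint8)
a=cv2.resize(f(im3)[140:220,140:300],(560,280),interpolation=cv2.INTER_CUBIC);b=cv2.resize(f(im)[160:280,160:320],(560,420)[:2],interpolation=cv2.INTER_CUBIC)
cv2.imwrite('pics/p4b.png',np.vstack([a,b[:315]])[:,:,::-1])
E
```

```text
t: 9.72
tool_pos: [0.6331, 0.2495, 0.0507]
orientation: [-2.243, -2.198, 0.002]
force: [0.0, -1.3, -0.9]
opening: 0.0174
gripper_force: 40.0
t: 10.35
tool_pos: [0.6328, 0.2355, 0.0507]
orientation: [-2.243, -2.198, 0.002]
force: [0.2, 0.5, -0.3]
opening: 0.0173
gripper_force: 40.0
t: 10.98
tool_pos: [0.6325, 0.2205, 0.0508]
orientation: [-2.243, -2.198, 0.002]
force: [-0.1, 0.0, -0.9]
opening: 0.0177
gripper_force: 40.0
10.975 [-0.0614623   0.00865157 -0.86097756] [-0.04344359  0.0824285   0.06485872] [array([-0.1111, -0.0027, -0.0005]), array([-0.001 , -0.    ,  0.0003])]
```

View pics/p4b.png

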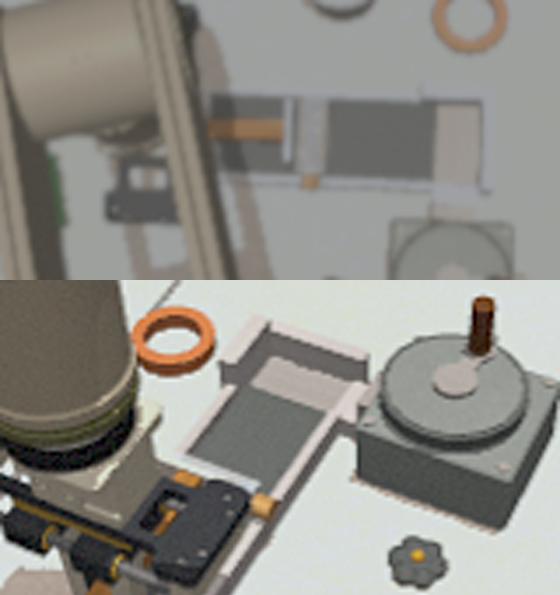

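```bash
python3 -m crank '[[[-1,-0.006,0,0,0,0,0],[-1,-0.012,0,0,0,0,0],[-1,-0.018,0,0,0,0,0],[-1,-0.024,0,0,0,0,0],[-1,-0.03,0,0,0,0,0]]]'; python3 -m crank '[[[-1,-0.006,0,0,0,0,0],[-1,-0.012,0,0,0,0,0],[-1,-0.018,0,0,0,0,0],[-1,-0.024,0,0,0,0,0],[-1,-0.03,0,0,0,0,0]]]'; python3 -m crank '[[[-1,-0.006,0,0,0,0,0],[-1,-0.012,0,0,0,0,0],[-1,-0.018,0,0,0,0,0],[-1,-0.024,0,0,0,0,0],[-1,-0.03,0,0,0,0,0]]]'; python3 -m crank '[[[-1,-0.006,0,0,0,0,0],[-1,-0.012,0,0,0,0,0],[-1,-0.018,0,0,0,0,0],[-1,-0.024,0,0,0,0,0],[-1,-0.03,0,0,0,0,0]]]'; python3 -m crank '[[[-1,-0.006,0,0,0,0,0],[-1,-0.012,0,0,0,0,0],[-1,-0.018,0,0,0,0,0],[-1,-0.024,0,0,0,0,0],[-1,-0.03,0,0,0,0,0]]]'; python3 -m crank '[[[-1,-0.006,0,0,0,0,0],[-1,-0.012,0,0,0,0,0],[-1,-0.018,0,0,0,0,0],[-1,-0.024,0,0,0,0,0],[-1,-0.03,0,0,0,0,0]]]';  python3 - <<'E'
from h import *
s,im=shot('side','p5');print(s['t'],s['force'],s['wrist_torque'],rows(s,[0.630,0.108,0.051],np.radians(-1.2)))
im3=read_camera('top')
cv2.imwrite('pics/p5t.png',im3[:,:,::-1])
C=cam('top'); print('vial exp pix (touching)',w2pix(C,[[.628,s['tool_pos'][1]-.127,.045],[.628,-.037,.032]]))
# bright profile along track
g=im3.astype(float).mean(2); r=int(round(w2pix(C,[[.64,-.03,.045]])[0][1])); print(r,g[r-2:r+3,225:285].mean(0).round().astype(int))
E
```

```text
t: 11.7
tool_pos: [0.6322, 0.2055, 0.0507]
orientation: [-2.243, -2.198, 0.002]
force: [-0.5, 0.3, -1.0]
opening: 0.0176
gripper_force: 40.0
t: 12.32
tool_pos: [0.6318, 0.1905, 0.0507]
orientation: [-2.243, -2.198, 0.002]
force: [1.0, -0.3, -1.1]
opening: 0.0176
gripper_force: 40.0
t: 12.95
tool_pos: [0.6315, 0.1756, 0.0507]
orientation: [-2.243, -2.198, 0.002]
force: [0.1, -0.2, -1.0]
opening: 0.0176
gripper_force: 40.0
t: 13.58
tool_pos: [0.6312, 0.1606, 0.0508]
orientation: [-2.243, -2.198, 0.002]
force: [0.7, -0.2, -1.3]
opening: 0.0179
gripper_force: 40.0
t: 14.2
tool_pos: [0.6309, 0.1456, 0.0507]
orientation: [-2.243, -2.198, 0.002]
force: [0.5, 0.6, -1.0]
opening: 0.0175
gripper_force: 40.0
t: 14.82
tool_pos: [0.6306, 0.1306, 0.0507]
orientation: [-2.243, -2.198, 0.002]
force: [0.1, 0.6, -0.7]
opening: 0.018
gripper_force: 40.0
14.825 [ 0.05859703  0.59746133 -0.73681284] [-0.09052769  0.09963795  0.01693713] [array([-0.0452, -0.0003, -0.0005]), array([-0.001 , -0.0001,  0.0003])]
vial exp pix (touching) [[256.18935211 179.26777115]
 [268.58342389 179.86080713]]
176 [ 84  91  86  71  77  88  91  82  58  52  61  65  66  66  66  65  65  65
  64  64  65  65  66  67  80 102  97  82  85  92  96  99 100  98  94  87
  73  60  58  73  94 102 103 103 102 103 104 103 103 104 104  97  87 107
 116 116 115 114 114 114]
```

```bash
python3 -m crank '[[[-1,-0.005,0,0,0,0,0],[-1,-0.01,0,0,0,0,0],[-1,-0.015,0,0,0,0,0],[-1,-0.02,0,0,0,0,0],[-1,-0.025,0,0,0,0,0]]]'; python3 -m crank '[[[-1,-0.004,0,0,0,0,0],[-1,-0.008,0,0,0,0,0],[-1,-0.012,0,0,0,0,0],[-1,-0.016,0,0,0,0,0],[-1,-0.02,0,0,0,0,0]]]';   python3 - <<'E'
from h import *
s,im=shot('side','p6')
im3=read_camera('top')
cv2.imwrite('pics/p6t.png',im3[:,:,::-1])
g=im3.astype(float).mean(2); print(g[174:179,245:285].mean(0).round().astype(int))
E
```

```text
t: 15.55
tool_pos: [0.6304, 0.1181, 0.0508]
orientation: [-2.243, -2.198, 0.002]
force: [-0.8, 0.4, -0.7]
opening: 0.0174
gripper_force: 40.0
t: 16.18
tool_pos: [0.6302, 0.1082, 0.0508]
orientation: [-2.243, -2.198, 0.002]
force: [1.2, 0.2, -1.3]
opening: 0.018
gripper_force: 40.0
[ 66  66  66  66  66  67  66  65  65  64  64  77 101  99  85  87  95  98
 100 100  99  97  90  91  98 102 104 104 103 104 103  97  87 106 116 116
 115 114 114 114]
```

```bash
python3 -m crank '[[[-1,-0.003,0,0,0,0,0],[-1,-0.006,0,0,0,0,0],[-1,-0.009,0,0,0,0,0],[-1,-0.012,0,0,0,0,0],[-1,-0.015,0,0,0,0,0]]]';   python3 - <<'E'
from h import *
s,im=shot('side','p7')
im3=read_camera('top')
g=im3.astype(float).mean(2); print(g[174:179,245:285].mean(0).round().astype(int))
f=lambda a:np.clip(255*(a/255.)**0.6,0,255).astype(np.uint8)
a=cv2.resize(f(im3)[150:230,200:320],(540,360)[:2],interpolation=cv2.INTER_CUBIC);b=cv2.resize(f(im)[160:240,200:320],(540,360)[:2],interpolation=cv2.INTER_CUBIC)
cv2.imwrite('pics/p7b.png',np.vstack([a[:240],b])[:,:,::-1])
E
```

```text
t: 16.9
tool_pos: [0.63, 0.1006, 0.0507]
orientation: [-2.243, -2.198, 0.002]
force: [0.2, 1.1, 0.2]
opening: 0.0177
gripper_force: 40.0
[ 81  70  66  67  67  67  66  66  65  64  63  63  63  71  92 102  84  62
  58  73  94  96  81  80  90  96  98  98 100 100  98  90  86 107 116 116
 115 114 113 113]
```

View pics/p7b.png

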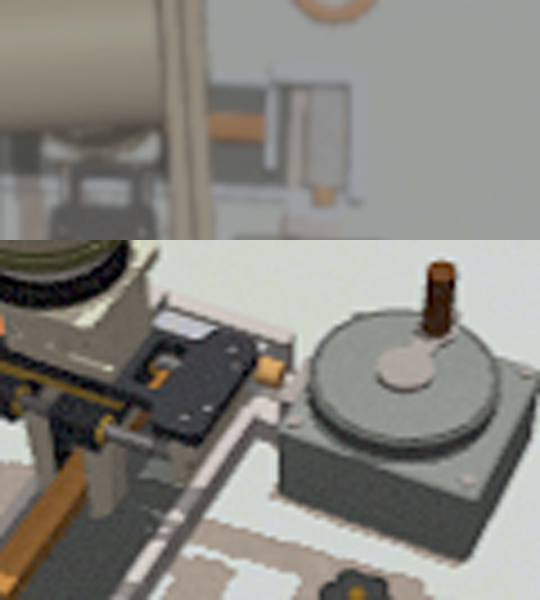

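```bash
python3 -m crank '[[[-1,0.02,0,0,0,0,0],[-1,0.07,0,-0.02,0,0,0],[-1,0.14,0,-0.06,0,0,0],[-1,0.22,0,-0.1,0,0,0],[-1,0.3,0,-0.11,0,0,0]]]';   python3 - <<'E'
from h import *
s=read_state();print(rows(s,[0.4218,0.2738,0.105],np.radians(-4.05)))
E
```

```text
t: 17.62
tool_pos: [0.6341, 0.253, 0.1081]
orientation: [2.244, 2.199, 0.003]
force: [0.5, -0.4, -0.6]
opening: 0.0179
gripper_force: 40.0
[array([ 0.0328, -0.4254,  0.0056]), array([ 0.0009, -0.0009,  0.032 ])]
```

```bash
python3 -m crank '[[[-1,0.02,-0.08,0,0,0,0.01],[-1,0.033,-0.17,0,0,0,0.032],[-1,0.033,-0.26,0,0,0,0.032],[-1,0.033,-0.35,0,0,0,0.032],[-1,0.033,-0.42,0.005,0,0,0.032]]]'; python3 -m crank '[[[-1,0,0,0,0,0,0],[-1,0,0,0,0,0,0],[-1,0,0,0,0,0,0],[-1,0,0,0,0,0,0],[-1,0,0,0,0,0,0]]]';   python3 - <<'E'
from h import *
s=read_state();print(rows(s,[0.4218,0.2738,0.0515],np.radians(-4.05)))
E
```

```text
t: 18.25
tool_pos: [0.4217, 0.2723, 0.1038]
orientation: [-2.297, -2.142, 0.001]
force: [0.8, -0.1, -0.4]
opening: 0.0174
gripper_force: 40.0
t: 18.88
tool_pos: [0.4239, 0.2714, 0.1035]
orientation: [-2.298, -2.14, 0.002]
force: [0.5, 0.0, -0.2]
opening: 0.0177
gripper_force: 40.0
[array([ 0.0045, -0.0044,  0.104 ]), array([-0.0011,  0.0001, -0.0004])]
```

```bash
python3 -m crank '[[[-1,0.005,-0.004,0,0,0,0],[-1,0.005,-0.004,0.03,0,0,0],[-1,0.005,-0.004,0.06,0,0,0],[-1,0.005,-0.004,0.085,0,0,0],[-1,0.005,-0.004,0.095,0,0,0]]]'; python3 -m crank '[[[-1,0,0,0.004,0,0,0],[-1,0,0,0.008,0,0,0],[-1,0,0,0.01,0,0,0],[-1,0,0,0.01,0,0,0],[-1,0,0,0.01,0,0,0]]]'
```

```text
t: 19.5
tool_pos: [0.4207, 0.2737, 0.0544]
orientation: [-2.297, -2.14, 0.005]
force: [-0.5, 0.1, -0.0]
opening: 0.018
gripper_force: 40.0
t: 20.12
tool_pos: [0.4218, 0.2743, 0.0513]
orientation: [-2.298, -2.141, 0.001]
force: [-0.2, -0.2, -1.3]
opening: 0.0175
gripper_force: 40.0
```

```bash
python3 -m crank '[[[-1,0,0,0.0015,0,0,0],[-1,0,0,0.0015,0,0,0],[0.2,0,0,0.0015,0,0,0],[0.2,0,0,0.0015,0,0,0],[0.2,0,0,0.0015,0,0,0]]]'; python3 -m crank '[[[0.6,0,0,0,0,0,0],[0.6,0,0,0,0,0,0],[0.6,0,0,0,0,0,0],[0.6,0,0,-0.04,0,0,0],[0.6,0,0,-0.12,0,0,0]]]';python3 -m crank '[[[0.6,0,0,-0.1,0,0,0],[0.6,0,0,-0.2,0,0,0],[0.6,0,0,-0.28,0,0,0],[0.6,0,0,-0.28,0,0,0],[0.6,0,0,-0.28,0,0,0]]]'
python3 - <<'E'
from h import *
s=read_state();C=cam('wrist',s);_,im=shot('wrist','w9'); g=cv2.imread('pics/w9.png')
# paddle expected pixels, compare visually
f=lambda a:np.clip(255*(a/255.)**0.6,0,255).astype(np.uint8)
d=np.array([np.cos(np.radians(-94.05)),np.sin(np.radians(-94.05)),0]); n=np.array([-d[1],d[0],0]); o=np.array([.423,.274,.076])
pts=[o-.09*d+.009*n,o-.09*d-.009*n,o+.105*d-.028*n,o+.105*d+.028*n]
b=f(g)
b=cv2.resize(b,(800,600),interpolation=cv2.INTER_CUBIC)
for p in w2pix(C,pts): cv2.circle(b,tuple(int(v*1.5625) for v in p),3,(0,0,255),1)
cv2.imwrite('pics/w9b.png',b[:450,200:600])
K,D,Rm,e=C
print(rows(s,[0.491,-0.0763,0.20],np.radians(-4)),s['tool_pos'])
E
```

```text
t: 20.75
tool_pos: [0.4217, 0.2742, 0.0503]
orientation: [-2.298, -2.141, 0.002]
force: [-0.2, 0.1, 0.4]
opening: 0.0432
gripper_force: 0.0
t: 21.38
tool_pos: [0.4201, 0.2733, 0.109]
orientation: [-2.297, -2.14, 0.008]
force: [-0.1, -0.4, 0.3]
opening: 0.0744
gripper_force: 0.0
t: 22.0
tool_pos: [0.4217, 0.274, 0.2497]
orientation: [-2.298, -2.141, 0.003]
force: [-0.6, -0.3, -0.5]
opening: 0.0747
gripper_force: 0.0
[array([-0.6891,  0.1879,  0.0991]), array([-0.0013,  0.0002, -0.0006])] [0.42174332 0.27402942 0.24965245]
```

View pics/w9b.png

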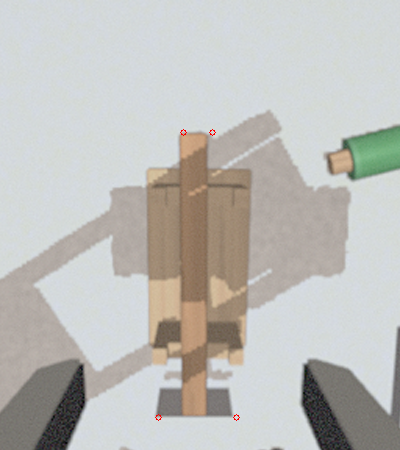

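```bash
python3 -m crank '[[[0.6,-0.12,0.03,-0.02,0,0,0],[0.6,-0.24,0.06,-0.02,0,0,0],[0.6,-0.36,0.09,-0.02,0,0,0],[0.6,-0.48,0.13,-0.02,0,0,0],[0.6,-0.6,0.18,-0.02,0,0,0]]]';python3 -m crank '[[[0.6,-0.05,0.01,0,0,0,0],[0.6,-0.05,0.01,0,0,0,0],[0.6,-0.05,0.01,0,0,0,0],[0.6,-0.05,0.01,0,0,0,0],[0.6,-0.05,0.01,0,0,0,0]]]'
cat > wheel.py <<'E'
from h import *
def rect(C,im,z,x0,x1,y0,y1,k=2000):
    X,Y=np.meshgrid(np.arange(x0,x1,1/k),np.arange(y0,y1,1/k),indexing='ij')
    p=w2pix(C,np.c_[X.ravel(),Y.ravel(),np.full(X.size,z)]).astype(np.float32)
    return cv2.remap(im,p[:,0].reshape(X.shape),p[:,1].reshape(X.shape),cv2.INTER_LINEAR)
def circ(C,im,z,x0,x1,y0,y1,r,p2=20,k=2000):
    g=cv2.GaussianBlur(cv2.cvtColor(rect(C,im,z,x0,x1,y0,y1,k),cv2.COLOR_RGB2GRAY),(0,0),2)
    c=cv2.HoughCircles(g,cv2.HOUGH_GRADIENT,1,8,param1=60,param2=p2,minRadius=int((r-.002)*k),maxRadius=int((r+.002)*k))
    return None if c is None else [(x0+v/k,y0+u/k,rr/k) for u,v,rr in c[0][:4].tolist()]
E
python3 - <<'E'
from wheel import *
s,im=shot('wrist','w10');C=cam('wrist',s);print(s['t'],s['tool_pos'])
print(circ(C,im,.076,.42,.58,-.115,.04,.055)); print(circ(C,im,.124,.46,.53,-.11,-.04,.009,8))
im2=cv2.imread('pics/w2.png')[:,:,::-1].copy();import pickle;C2=cam('wrist',pickle.load(open('s2.pkl','rb')))
print(circ(C2,im2,.076,.42,.58,-.115,.04,.055)); print(circ(C2,im2,.124,.46,.53,-.11,-.04,.009,8))
f=lambda a:np.clip(255*(a/255.)**0.6,0,255).astype(np.uint8)
a=cv2.resize(f(rect(C,im,.076,.42,.68,-.125,.075,2000)),(400,520)); b=cv2.resize(f(im),(400,300)); 
cv2.imwrite('pics/w10b.png',np.hstack([a,np.vstack([b,np.zeros((220,400,3),np.uint8)])])[:,:,::-1])
E
```

```text
t: 22.68
tool_pos: [0.4888, -0.0302, 0.2585]
orientation: [-2.296, -2.139, 0.004]
force: [0.8, 0.3, 0.8]
opening: 0.0741
gripper_force: 0.0
t: 23.3
tool_pos: [0.4927, -0.0527, 0.2602]
orientation: [-2.296, -2.143, 0.001]
force: [-0.6, 1.6, 0.0]
opening: 0.0744
gripper_force: 0.0
23.3 [ 0.49271351 -0.05265247  0.26024268]
[(0.49424999999999997, -0.035250000000000004, 0.05395000076293945), (0.49374999999999997, -0.03975000000000001, 0.05334999847412109)]
[(0.48975, -0.07625, 0.008449999809265137), (0.49075, -0.06325, 0.007150000095367432), (0.47125, -0.05675, 0.010100000381469727), (0.47175, -0.07925, 0.009550000190734863)]
[(0.49424999999999997, -0.036250000000000004, 0.0545), (0.49074999999999996, -0.03425, 0.05395000076293945)]
[(0.48975, -0.07625, 0.008699999809265137), (0.49825, -0.06075, 0.010149999618530274), (0.50075, -0.07675, 0.007199999809265137), (0.47875, -0.05725, 0.009550000190734863)]
```

View pics/w10b.png

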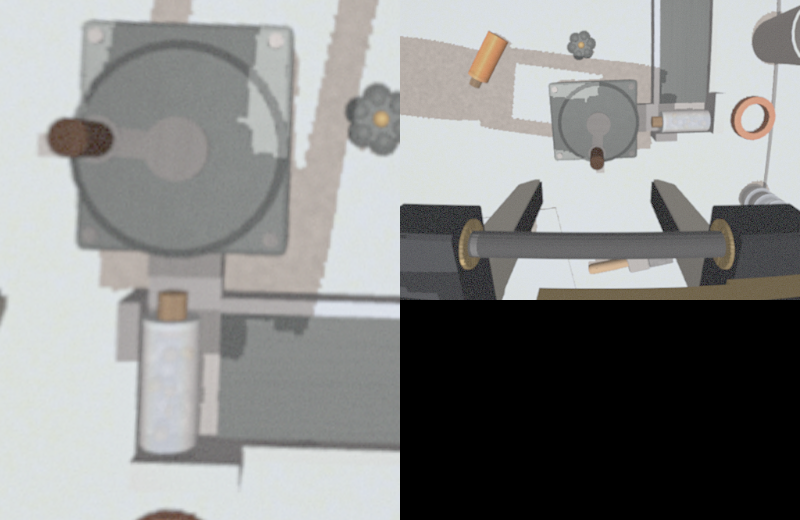

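Run:
```python
from h import *
s=read_state();print(rows(s,[.4897,-.0762,.088],np.radians(-1.2)))
```

```text
[array([-0.0471, -0.0023,  0.3446]), array([-0.0009, -0.    , -0.0308])]
```

```bash
python3 -m crank '[[[0.6,-0.047,-0.002,0,-0.001,0,-0.031],[0.6,-0.047,-0.002,0.09,-0.001,0,-0.031],[0.6,-0.047,-0.002,0.18,-0.001,0,-0.031],[0.6,-0.047,-0.002,0.27,-0.001,0,-0.031],[0.6,-0.047,-0.002,0.32,-0.001,0,-0.031]]]'; python3 -m crank '[[[0.6,0,0,0.0246,0,0,0],[0.6,0,0,0.0246,0,0,0],[0.6,0,0,0.0246,0,0,0],[-0.3,0,0,0.0246,0,0,0],[-0.3,0,0,0.0246,0,0,0]]]' 30;python3 - <<'E'
from h import *
s=read_state();print(s['opening'],rows(s,[.4897,-.0762,.088],np.radians(-1.2)))
E
```

```text
t: 23.98
tool_pos: [0.4883, -0.0762, 0.0975]
orientation: [-2.243, -2.196, 0.002]
force: [-0.7, 0.2, -0.0]
opening: 0.0746
gripper_force: 0.0
t: 24.6
tool_pos: [0.4904, -0.0772, 0.0888]
orientation: [2.245, 2.196, 0.001]
force: [0.1, 0.1, 0.1]
opening: 0.0591
gripper_force: 0.0
0.059063849777342345 [array([ 0.002 , -0.0015,  0.0015]), array([ 0.0009,  0.0002, -0.0007])]
```

```bash
python3 -m crank '[[[-1,0.002,-0.0015,0,0,0,0],[-1,0.002,-0.0015,0,0,0,0],[-1,0.002,-0.0015,0,0,0,0],[-1,0.002,-0.0015,0,0,0,0],[-1,0.002,-0.0015,0,0,0,0]]]' 30; python3 -m crank '[[[-1,0,0,0,0,0,0],[-1,0,0,0,0,0,0],[-1,0,0,0,0,0,0],[-1,0,0,0,0,0,0],[-1,0,0,0,0,0,0]]]';python3 - <<'E'
from h import *
s=read_state();p=s['tool_pos'];print(s['opening'],p,s['force'])
c=np.array([.4942,-.0357]);h=np.radians(1.2);M=R.from_rotvec(s['orientation']).inv()
d=p[:2]-c; print('r',np.linalg.norm(d)); a0=np.degrees(np.arctan2(-d[0],-d[1])); print('a0',a0)
# angle a from world -y toward -x : pos=c+.04*(-sin a,-cos a)
A=[a0]+list(np.arange(13.2,362,12)); A=A+[361.2] if A[-1]<361 else A
r=np.where(np.arange(len(A))==0,np.linalg.norm(d),.04)
P=[c+rr*np.array([-np.sin(np.radians(a)),-np.cos(np.radians(a))]) for a,rr in zip(A,r)]
T=np.array([M.apply(np.r_[q-p[:2],0])/.5 for q in P])[:,:2]
T=np.vstack([T[:1],T[1:]])
for k in range(0,len(A)-1,5):
    print(np.round(A[k+1:k+6],1),(T[k+1:k+6]-T[k]).round(4).tolist())
E
```

```text
t: 25.22
tool_pos: [0.4894, -0.076, 0.0879]
orientation: [2.245, 2.197, 0.001]
force: [2.0, -0.3, -1.6]
opening: 0.0174
gripper_force: 30.0
t: 25.85
tool_pos: [0.4892, -0.076, 0.0879]
orientation: [2.246, 2.197, 0.0]
force: [2.8, -0.3, -1.7]
opening: 0.0175
gripper_force: 30.0
0.01745759386024408 [ 0.48916139 -0.07600144  0.08794017] [ 2.78905003 -0.2781401  -1.7235078 ]
r 0.040615187338312715
a0 7.126324945974767
[13.2 25.2 37.2 49.2 61.2] [[0.0025, -0.0082], [0.0077, -0.0242], [0.016, -0.0387], [0.0272, -0.0511], [0.0407, -0.0609]]
[ 73.2  85.2  97.2 109.2 121.2] [[0.0153, -0.0068], [0.0316, -0.0103], [0.0484, -0.0103], [0.0647, -0.0069], [0.08, -0.0001]]
[133.2 145.2 157.2 169.2 181.2] [[0.0135, 0.0098], [0.0247, 0.0222], [0.0331, 0.0367], [0.0383, 0.0526], [0.0401, 0.0692]]
[193.2 205.2 217.2 229.2 241.2] [[-0.0017, 0.0166], [-0.0069, 0.0325], [-0.0152, 0.047], [-0.0264, 0.0595], [-0.0399, 0.0693]]
[253.2 265.2 277.2 289.2 301.2] [[-0.0153, 0.0068], [-0.0316, 0.0103], [-0.0484, 0.0103], [-0.0647, 0.0069], [-0.08, 0.0001]]
[313.2 325.2 337.2 349.2 361.2] [[-0.0135, -0.0098], [-0.0247, -0.0222], [-0.0331, -0.0367], [-0.0383, -0.0526], [-0.0401, -0.0692]]
```

```bash
python3 -m crank '[[[-1,0.0025,-0.0082,0,0,0,0],[-1,0.0077,-0.0242,0,0,0,0],[-1,0.016,-0.0387,0,0,0,0],[-1,0.0272,-0.0511,0,0,0,0],[-1,0.0407,-0.0609,0,0,0,0]]]' 30; python3 -m crank '[[[-1,0.0153,-0.0068,0,0,0,0],[-1,0.0316,-0.0103,0,0,0,0],[-1,0.0316,-0.0103,0,0,0,0],[-1,0.0316,-0.0103,0,0,0,0],[-1,0.0316,-0.0103,0,0,0,0]]]'
```

```text
t: 26.48
tool_pos: [0.4598, -0.0541, 0.088]
orientation: [2.245, 2.196, 0.005]
force: [14.8, 2.5, -10.1]
opening: 0.0173
gripper_force: 30.0
t: 27.1
tool_pos: [0.4558, -0.0381, 0.088]
orientation: [2.244, 2.196, 0.006]
force: [15.4, 3.7, -11.4]
opening: 0.0172
gripper_force: 30.0
```

```bash
python3 -m crank '[[[-1,0.008,0.004,0,0,0,0],[-1,0.0168,0.004,0,0,0,0],[-1,0.0168,0.004,0,0,0,0],[-1,0.0331,0.0074,0,0,0,0],[-1,0.0484,0.0142,0,0,0,0]]]'; python3 -m crank '[[[-1,0.0135,0.0098,0,0,0,0],[-1,0.0247,0.0222,0,0,0,0],[-1,0.0331,0.0367,0,0,0,0],[-1,0.0383,0.0526,0,0,0,0],[-1,0.0401,0.0692,0,0,0,0]]]'; python3 -m crank '[[[-1,0,0,0,0,0,0],[-1,0,0,0,0,0,0],[-1,0,0,0,0,0,0],[-1,0,0,0,0,0,0],[-1,0,0,0,0,0,0]]]'
```

```text
t: 27.72
tool_pos: [0.4616, -0.0158, 0.0879]
orientation: [2.245, 2.196, -0.002]
force: [5.2, -8.3, -3.1]
opening: 0.0177
gripper_force: 30.0
t: 28.35
tool_pos: [0.4957, 0.0036, 0.0879]
orientation: [-2.245, -2.196, 0.005]
force: [-4.7, -7.2, 3.4]
opening: 0.0174
gripper_force: 30.0
t: 28.98
tool_pos: [0.4966, 0.0035, 0.0879]
orientation: [2.246, 2.196, -0.002]
force: [2.8, -5.5, -2.2]
opening: 0.0175
gripper_force: 30.0
```

```bash
python3 -m crank '[[[-1,-0.0027,0.0166,0,0,0,0],[-1,-0.0079,0.0325,0,0,0,0],[-1,-0.0162,0.047,0,0,0,0],[-1,-0.0274,0.0595,0,0,0,0],[-1,-0.0409,0.0693,0,0,0,0]]]'; python3 -m crank '[[[-1,-0.0153,0.0068,0,0,0,0],[-1,-0.0316,0.0103,0,0,0,0],[-1,-0.0316,0.0103,0,0,0,0],[-1,-0.0316,0.0103,0,0,0,0],[-1,-0.0316,0.0103,0,0,0,0]]]'
python3 - <<'E'
from h import *
s=read_state();print(s['tool_pos'],s['force'])
E
```

```text
t: 29.6
tool_pos: [0.5309, -0.0168, 0.0878]
orientation: [-2.244, -2.196, 0.001]
force: [-8.5, -0.1, 7.3]
opening: 0.0173
gripper_force: 30.0
t: 30.22
tool_pos: [0.5359, -0.0332, 0.0879]
orientation: [2.246, 2.197, -0.001]
force: [-3.3, -2.9, 3.8]
opening: 0.0176
gripper_force: 30.0
[ 0.53590426 -0.03316263  0.08786584] [-3.28292994 -2.92069602  3.81052085]
```

```bash
python3 -m crank '[[[-1,-0.008,0,0,0,0,0],[-1,-0.0168,0,0,0,0,0],[-1,-0.025,-0.0015,0,0,0,0],[-1,-0.0331,-0.0034,0,0,0,0],[-1,-0.0484,-0.0102,0,0,0,0]]]'; python3 -m crank '[[[-1,-0.0135,-0.0098,0,0,0,0],[-1,-0.0247,-0.0222,0,0,0,0],[-1,-0.0331,-0.0367,0,0,0,0],[-1,-0.0383,-0.0526,0,0,0,0],[-1,-0.0395,-0.06,0,0,0,0]]]'; python3 -m crank '[[[-1,-0.0006,-0.005,0,0,0,0],[-1,-0.0006,-0.0092,0,0,0,0],[-1,-0.0006,-0.0092,0,0,0,0],[-1,-0.0006,-0.0092,0,0,0,0],[-1,-0.0006,-0.0092,0,0,0,0]]]'
python3 - <<'E'
from h import *
s=read_state();print(s['tool_pos'],s['force'],rows(s,[.495,s['tool_pos'][1],s['tool_pos'][2]]))
E
```

```text
t: 30.85
tool_pos: [0.5305, -0.057, 0.0879]
orientation: [2.245, 2.197, 0.001]
force: [-1.9, 5.3, 4.0]
opening: 0.0173
gripper_force: 30.0
t: 31.48
tool_pos: [0.4995, -0.0765, 0.0879]
orientation: [2.246, 2.196, -0.0]
force: [3.0, 2.0, -0.6]
opening: 0.0175
gripper_force: 30.0
t: 32.1
tool_pos: [0.4951, -0.0765, 0.0879]
orientation: [-2.246, -2.197, 0.001]
force: [-0.3, -2.5, 2.3]
opening: 0.0177
gripper_force: 30.0
[ 0.49511871 -0.07651317  0.08789897] [-0.32423221 -2.52318871  2.27389703] [array([-0.    , -0.0002,  0.    ])]
```

Home. Now open, lift off and measure the handle against the wheel and pointer.

```bash
python3 -m crank '[[[0.6,0,0,0,0,0,0],[0.6,0,0,0,0,0,0],[0.6,0,0,0,0,0,0],[0.6,0,0,-0.06,0,0,0],[0.6,0,0,-0.15,0,0,0]]]'; python3 -m crank '[[[0.6,0,0,-0.1,0,0,0],[0.6,0.04,0,-0.2,0,0,0],[0.6,0.047,0,-0.2,0,0,0],[0.6,0.047,0,-0.2,0,0,0],[0.6,0.047,0,-0.2,0,0,0]]]'
python3 - <<'E'
from wheel import *
s,im=shot('wrist','w11');C=cam('wrist',s);print(s['t'],s['tool_pos'],s['force'])
print(circ(C,im,.076,.42,.58,-.115,.04,.055)); print(circ(C,im,.124,.46,.53,-.11,-.04,.009,8))
# housing edges' direction & pointer: bright blob beyond wheel at -y side
g=rect(C,im,.06,.42,.58,-.13,.04).astype(float).mean(2)
for y in (-.098,-.101,-.104): 
    c=int((y+.13)*2000); col=g[100:200,c-1:c+2].mean(1); print(y,col[::4].round().astype(int))
f=lambda a:np.clip(255*(a/255.)**0.6,0,255).astype(np.uint8)
a=f(rect(C,im,.076,.42,.68,-.135,.065,2000)); t=f(read_camera('top'))
cv2.imwrite('pics/w11b.png',np.hstack([a,cv2.resize(t[60:320,100:350],(400,520))[:,:400] if a.shape[0]!=520 else cv2.resize(t[60:320,100:320],(400,520))])[:,:,::-1])
E
```

```text
t: 32.72
tool_pos: [0.4938, -0.0758, 0.162]
orientation: [-2.243, -2.194, 0.003]
force: [0.1, -0.4, -0.5]
opening: 0.0628
gripper_force: 0.0
t: 33.35
tool_pos: [0.4949, -0.0528, 0.2609]
orientation: [-2.244, -2.195, 0.003]
force: [-0.4, 0.2, -0.8]
opening: 0.0745
gripper_force: 0.0
33.35 [ 0.49488869 -0.05281468  0.26090625] [-0.40401516  0.1833099  -0.79892791]
[(0.49374999999999997, -0.037250000000000005, 0.05554999923706055)]
[(0.49375, -0.06375, 0.00725), (0.49325, -0.07625, 0.008449999809265137), (0.47275, -0.05675, 0.010699999809265138)]
-0.098 [204 202 204 206 204 207 170  54  43  36  43  40  41  40  42  40  52 145
 207 207 207 204 209 209 205]
-0.101 [205 204 204 203 202 206 194  92  38  43  38  43  43  41  41  39  89 184
 204 205 204 203 204 205 203]
-0.104 [205 207 205 203 203 204 205 172  92  41  39  37  39  40  39  77 163 205
 205 206 205 204 207 207 204]Traceback (most recent call last):
  File "<stdin>", line 10, in <module>
    return _nx.concatenate(arrs, 1, dtype=dtype, casting=casting)
           ~~~~~~~~~~~~~~~^^^^^^^^^^^^^^^^^^^^^^^^^^^^^^^^^^^^^^^
ValueError: all the input array dimensions except for the concatenation axis must match exactly, but along dimension 0, the array at index 0 has size 521 and the array at index 1 has size 520
```

Run:
```python
from wheel import *
s=read_state();im11=cv2.imread('pics/w11.png')[:,:,::-1].copy();im10=cv2.imread('pics/w10.png')[:,:,::-1].copy()
s10=dict(s);s10['tool_pos']=np.array([.4927,-.0527,.2602]);s10['orientation']=np.array([-2.296,-2.143,.001])
for n,ss,im in(('before',s10,im10),('after',s,im11)):
    g=cv2.cvtColor(rect(cam('wrist',ss),im,.032,.56,.68,-.08,0),cv2.COLOR_RGB2HSV).astype(int)
    m=(g[...,0]>5)&(g[...,0]<22)&(g[...,1]>90); m=cv2.morphologyEx(m.astype(np.uint8),cv2.MORPH_OPEN,np.ones((5,5)))
    x,y=np.nonzero(m); print(n,len(x),.56+x.min()/2000,.56+x.max()/2000,-.08+y.min()/2000,-.08+y.max()/2000)
```

```text
before 890 0.5755 0.5905 -0.05450000000000001 -0.0395
after 440 0.5850000000000001 0.5925 -0.05450000000000001 -0.04
```

```bash
python3 -c "
from plant import *
print(close_job())"
```

```text
the job is handed in; nothing more can be done
None
```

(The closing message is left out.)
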